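# Press home the row of vial caps

## Task

The snap caps on the five vials in the curved metal block are still standing proud. Starting at the end with the T-shaped handle, run your fingertip along the row in one low pass, gently pressing each cap fully home in turn, without lifting your fingertip more than about 3 cm above the caps or leaving the row until the last one is down. Do not grasp, lift or shift the block, and leave everything else on the bench alone.

Things in the scene. Friction and masses are not known exactly. Their poses are not given: they have to be found in the camera images.
- block: Loose aluminium block, 1.6 kg: a bar 46 mm wide, 30 mm high, bent in an arc about 215 mm long along the curve, z up, holding five capped glass vials in a row along the arc and a steel T-handle at one end. Origin under the middle vial. Arc radius 130 mm, its centre at (-130, 0) mm in this frame; caps stand 0.277 rad (36 mm) apart along it, from cap 0 (-y, by the handle) to cap 4 (+y).
- handle_top (a point): centre of the top of the block's fixed lifting T-handle: a short steel crossbar 38 mm long across the block, 11 mm wide, its top 52 mm above the bench (lower than the caps), 29 mm beyond cap 0. Marks the end to start from.
- cap0_top (a point): centre of the flat top of snap cap 0 (the one next to the handle): black disc 23 mm across, 9 mm tall; its top is 66 mm above the bench less the joint value, so 60 mm when fully home.
- cap0 (a joint): how far cap 0 has been pressed down, m: 0 fully raised, 0.006 fully home on a hard stop; starts at 0 to 0.0015. Needs about 3 to 4 N, has no spring, stays where it is left and cannot be pulled off.
- cap1_top (a point): centre of the flat top of snap cap 1 (counted from the handle end): black disc 23 mm across, 9 mm tall; its top is 66 mm above the bench less the joint value, so 60 mm when fully home.
- cap1 (a joint): how far cap 1 has been pressed down, m: 0 fully raised, 0.006 fully home on a hard stop; starts at 0 to 0.0015. Needs about 3 to 4 N, has no spring, stays where it is left and cannot be pulled off.
- cap2_top (a point): centre of the flat top of snap cap 2 (counted from the handle end): black disc 23 mm across, 9 mm tall; its top is 66 mm above the bench less the joint value, so 60 mm when fully home.
- cap2 (a joint): how far cap 2 has been pressed down, m: 0 fully raised, 0.006 fully home on a hard stop; starts at 0 to 0.0015. Needs about 3 to 4 N, has no spring, stays where it is left and cannot be pulled off.
- cap3_top (a point): centre of the flat top of snap cap 3 (counted from the handle end): black disc 23 mm across, 9 mm tall; its top is 66 mm above the bench less the joint value, so 60 mm when fully home.
- cap3 (a joint): how far cap 3 has been pressed down, m: 0 fully raised, 0.006 fully home on a hard stop; starts at 0 to 0.0015. Needs about 3 to 4 N, has no spring, stays where it is left and cannot be pulled off.
- cap4_top (a point): centre of the flat top of snap cap 4 (the far end of the row): black disc 23 mm across, 9 mm tall; its top is 66 mm above the bench less the joint value, so 60 mm when fully home.
- cap4 (a joint): how far cap 4 has been pressed down, m: 0 fully raised, 0.006 fully home on a hard stop; starts at 0 to 0.0015. Needs about 3 to 4 N, has no spring, stays where it is left and cannot be pulled off.
- spare_vial: loose capped glass vial standing in the hollow of the arc, 23 mm across, 54 mm tall; leave alone. Its origin is the centre of its underside.
- spare_cap: loose black cap lying on the bench in the hollow of the arc, 23 mm across, 9 mm tall; leave alone. Its origin is the centre of its underside.
- forceps: steel forceps lying flat on the bench outside the arc, 115 mm long along its y, 8 mm high, origin near the middle; leave alone. Its origin is the centre of its underside.
- reagent_bottle: amber bottle, 64 mm across, 125 mm tall, standing to the robot's right; leave alone. Its origin is the centre of its underside.
- slide_box: flat black and grey slide box, 92 x 172 x 34 mm, lying to the robot's left; leave alone. Its origin is the centre of its underside.
- beaker: open glass beaker, 68 mm across, 85 mm tall, to the robot's right; leave alone. Its origin is the centre of its underside.
Not all that is in view belongs to the job. What is shaped like the block but pink or yellow is not meant.

How it is judged:
On the way, in this order (a step that is already met when the one before it is completed fails the run):
1. cap 0 pressed home (the one by the handle) (value of joint cap0 above 0.0045 m and not (value of joint cap1 above 0.0045 m) and not (value of joint cap2 above 0.0045 m) and not (value of joint cap3 above 0.0045 m) and not (value of joint cap4 above 0.0045 m)), for 0.1 s.
2. cap 1 pressed home while the caps further along are still up (value of joint each of cap0, cap1 above 0.0045 m and not (value of joint cap2 above 0.0045 m) and not (value of joint cap3 above 0.0045 m) and not (value of joint cap4 above 0.0045 m)), for 0.1 s.
3. cap 2 pressed home while the caps further along are still up (value of joint each of cap0, cap1, cap2 above 0.0045 m and not (value of joint cap3 above 0.0045 m) and not (value of joint cap4 above 0.0045 m)), for 0.1 s.
4. cap 3 pressed home while the caps further along are still up (value of joint each of cap0, cap1, cap2, cap3 above 0.0045 m and not (value of joint cap4 above 0.0045 m)), for 0.1 s.
5. cap 4 pressed home (value of joint each of cap0, cap1, cap2, cap3, cap4 above 0.0045 m), for 0.1 s.
At the end, for the whole second after the job is handed in: All five caps are pressed down by more than 4.5 of their 6 mm; the block stands flat on the bench, at rest, within 20 mm of where it was; the other things are within 30 mm of where they were (all of step 5 and distance of block from where it was at the start of the episode below 0.02 m and angle between block's own z axis and vertical below 0.05 rad and height (world z) of block below 0.006 m and linear speed of block below 0.02 m/s and distance of each of spare_vial, spare_cap, forceps, reagent_bottle, slide_box, beaker from where it was at the start of the episode below 0.03 m); the robot touches nothing.
It fails at once if the block is lifted (6 mm), tipped or shifted more than 20 mm (height (world z) of block above 0.006 m or angle between block's own z axis and vertical above 0.1 rad or distance of block from where it was at the start of the episode above 0.02 m).
It fails at once if a cap is pressed with more than 40 N (contact force between any of the arm, the fingers and cap0 above 40 N or contact force between any of the arm, the fingers and cap1 above 40 N or contact force between any of the arm, the fingers and cap2 above 40 N or contact force between any of the arm, the fingers and cap3 above 40 N or contact force between any of the arm, the fingers and cap4 above 40 N).
It fails at once if between the first cap and the last, the fingertips rise well above the caps (TCP more than 135 mm above the bench) or leave the row (TCP more than 140 mm aside of the block's middle) (value of joint cap0 above 0.0045 m and not (value of joint cap4 above 0.0045 m) and (height (world z) of the grasp point above 0.135 m or horizontal distance between the grasp point and block above 0.14 m)).
It fails at once if another thing on the bench is lifted, knocked over or moved more than 30 mm (distance of any of spare_vial, spare_cap, forceps, reagent_bottle, slide_box, beaker from where it was at the start of the episode above 0.03 m or height (world z) of any of spare_vial, spare_cap, forceps, reagent_bottle, slide_box, beaker above 0.015 m or angle between any of spare_vial, spare_cap, forceps, reagent_bottle, slide_box, beaker's own z axis and vertical above 0.5 rad).
It also fails if it takes over 45 s, if anything falls off the work surface, if the arm or the gripper's body presses on something with over 40 N, if the wrist force passes 120 N, or if a joint passes its speed limit or range.

## Robot

A 6-joint arm with a two-finger parallel gripper is mounted at the origin on the work surface. World frame = base frame: x ahead of the robot, y to its left, z up, the work surface at z = 0. Lengths are in m, angles in rad, forces in N, time in s.
With the tool pointing down it reaches from about 0.35 to 0.85 m from the base axis. Payload 8.1 kg.
Tool frame: the origin (TCP) lies between the finger pads, 19 mm behind the fingertips; this is the grasp point; z points along the fingers, y is the line along which they close (so a half turn about z gives the same grasp; the last joint's range is limited). The gripper opens to 93 mm and grips with 3 to 60 N. Pads are 15 mm wide; open, the fingers measure 128 mm over their backs; the gripper's body (75 mm by 188 mm) begins 65 mm behind the grasp point.
Start: joints at [-1.384, 0.13, 1.488, -0, 1.523, -0.085], TCP at [0.161, -0.578, 0.237] pointing down, gripper open.
Joint ranges: [-2.96, 2.96], [-0.89, 2.26], [0.02, 2.5], [-1.34, 4.48], [0, 2.73], [-2.66, 2.66]. Speed limits (rad/s): [2.39, 2.39, 2.79, 3.14, 3.14, 3.14].

## Interface

Orientations are given as a rotation vector (axis times angle).
In Python, from plant import robot, imaging gives the robot as it stands.
- The arm moves only by the tool jog_arm, never from a script. Its argument "rows" is a list of rows, each a list of 2 entries, a list of its own where there are three numbers: the shift along the tool's x, y, z each as a share of 0.2 m, from -1 to 1, then the turn, a rotation vector about the tool's x, y, z each as a share of pi/2 rad, from -1 to 1. A call has 1 to 5 rows; each row is the pose to reach, as a shift and turn from the pose commanded when the call began, along the tool's axes at that moment; what a row does not reach only later rows make up. A row lasts 1/10 s, in which the tool goes at most 50 mm and 8.59 degrees, less where a joint would pass 70% of its speed; a pose out of reach is approached as far as the arm can. A call with a number of a shift or a turn outside -1 to 1 is refused whole. A call with a gripper value outside its range is refused whole. "hand" is the closure, from -1 (fully open) to 1 (shut), set as the call begins (left out, the last holds). The fingers move at their own pace and stop on an object; "squeeze" is the grip in N (left out, the last holds). Time passes only in rows, so rows that repeat a pose let the fingers close. It gives the time, the measured TCP pose, the force, the opening and the grip force at its end, in the units of the state.
- robot.read_state(): the state, without advancing time (a new reading comes with each control period).
- imaging.read_camera(name): name is "scene" or "top" or "wrist"; returns a dict with "frame" (384x512x3 uint8, red, green, blue), "vertical_fov" (degrees; the focal length in pixels is half the picture's height over the tangent of half this angle, whatever the lens; pixels are square), "cx", "cy" (the principal point, pixels), "k1" (the pictures are not rectified: a ray, as slopes to the right and down, at radius r is drawn at 1 + k1 r^2 times it, then the intrinsics apply), "R" (3x3) and "t" (3): a world point X has camera coordinates R X + t. Camera axes: x right, y down, z forward; pixel columns grow to the right and rows downward; lengths in m; the calibration is good to about 2 mm. A picture is of the moment at which its call begins. There is no depth.
- robot.close_job(): hands the job in; it is judged then, once.
The state is a dict: "t": time; "q": joint angles; "dq": joint speeds; "joint_torque": joint torques, N m; "tool_pos": TCP position; "orientation": TCP orientation; "force": force on the tool from outside, world axes, zero at the start; "wrist_torque": the same for the moment, N m; "opening": finger opening in m; "gripper_force": force on a finger pad.
Only numpy, scipy, OpenCV 4.12 (cv2) and the standard library are available. Lean on these libraries where they do the work, as an engineer would, in place of code of your own. Each camera call takes 0.05 s, during which the arm holds its last target. There are 200 camera calls.

## Working session

There is one attempt and no reset: what is moved stays moved. The work goes in short steps, Python scripts to look and compute and a tool call to move; the robot and the scene stay as the last step left them, time stands still between calls to the robot, and variables do not carry over. Pictures are saved under pics/ and viewed, at most 10 in all, crops included, and the job is handed in when it is done.

Besides the shell and the picture viewer there is one more tool, called after ">>>" as name(argument=value, ...), one argument or row to a line, values as JSON. jog_arm: Moves the arm, as the interface text tells. Its arguments: {"type":"object","properties":{"rows":{"type":"array"},"hand":{"type":"number"},"squeeze":{"type":"number"}},"required":["rows"]}

```bash
mkdir -p pics; python3 - <<'E'
from plant import robot, imaging
import cv2,pickle
s=robot.read_state();print(s)
for n in("top","scene"):
    c=imaging.read_camera(n);pickle.dump(c,open(n+'.pkl','wb'))
    cv2.imwrite(f'pics/{n}0.png',cv2.cvtColor(c['frame'],cv2.COLOR_RGB2BGR))
    print({k:v for k,v in c.items() if k!='frame'})
E
```

```text
{'t': 0.0, 'q': array([-1.38442556e+00,  1.31158240e-01,  1.48928043e+00, -3.88834362e-05,
        1.52297889e+00, -8.54074534e-02]), 'dq': array([ 0.00114369,  0.00026791,  0.00137226,  0.00082951,  0.00265395,
       -0.00012005]), 'joint_torque': array([ 2.54626693e-04, -5.59837246e+01, -4.91758955e+01,  7.67670712e-02,
        3.51857662e-02, -1.39474241e-04]), 'tool_pos': array([ 0.16097172, -0.57745143,  0.23638853]), 'orientation': array([-3.11082693e+00, -4.25351869e-01,  2.05455349e-04]), 'force': array([ 0.07815365, -0.79593693, -0.34296163]), 'wrist_torque': array([ 0.00075851,  0.0152305 , -0.00767726]), 'gripper_force': 0.0, 'opening': 0.09344518456629237}
{'vertical_fov': 45.28569085895466, 'cx': 258.8000541555895, 'cy': 196.36143659212178, 'k1': -0.048987574799495344, 'R': array([[ 0.00237447, -0.99995315,  0.00938386],
       [-0.99637858, -0.00316336, -0.08496895],
       [ 0.08499465, -0.00914812, -0.99633941]]), 't': array([-1.05715124e-03,  4.87444859e-01,  1.27336225e+00])}
{'vertical_fov': 44.01552170379877, 'cx': 264.3445941405887, 'cy': 189.2581680752877, 'k1': -0.028648191746609427, 'R': array([[ 0.70272567,  0.71141878,  0.00774296],
       [ 0.61304145, -0.59995576, -0.51403625],
       [-0.36104961,  0.36597322, -0.85773351]]), 't': array([-0.36272641, -0.25197613,  1.78178056])}
```

View pics/top0.png

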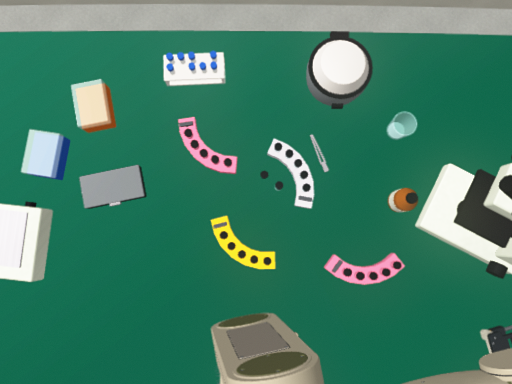

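View pics/scene0.png

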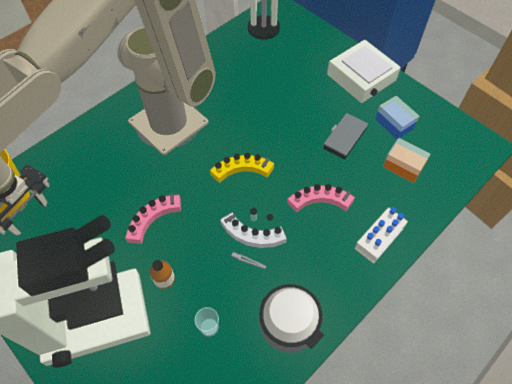

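The top view shows the target white block around (270–313, 140–207), with its T-handle at (303,199) and caps running up to about (278,147). In the scene view the handle is at (228,217). The pink and yellow blocks are decoys. Next I'll measure the caps.

```bash
cat >h.py <<'E'
import numpy as np,cv2,pickle
def K(c):
    f=c['frame'].shape[0]/2/np.tan(np.radians(c['vertical_fov'])/2)
    return np.array([[f,0,c['cx']],[0,f,c['cy']],[0,0,1]])
def ray(c,p,z):
    x,y=(np.array(p)-[c['cx'],c['cy']])/K(c)[0,0]
    u=np.array([x,y])
    for _ in range(20): u=np.array([x,y])/(1+c['k1']*(u@u))
    d=c['R'].T@[*u,1]; o=-c['R'].T@c['t']
    return o+d*(z-o[2])/d[2]
def proj(c,X):
    u=c['R']@X+c['t'];u=u[:2]/u[2];u=u*(1+c['k1']*(u@u));return u*K(c)[0,0]+[c['cx'],c['cy']]
def fit(L,W): # rigid 2D local->world
    l=L-L.mean(0);w=W-W.mean(0)
    a=np.arctan2((l[:,0]*w[:,1]-l[:,1]*w[:,0]).sum(),(l*w).sum())
    R=np.array([[np.cos(a),-np.sin(a)],[np.sin(a),np.cos(a)]]);t=W.mean(0)-R@L.mean(0)
    return a,t,R
th=0.277*np.arange(-2,3)
L=np.c_[-.13+.13*np.cos(th),.13*np.sin(th)]
E
python3 - <<'E'
from h import *
box={'top':(262,318,135,212),'scene':(215,292,208,252)}
for n,b in box.items():
    c=pickle.load(open(n+'.pkl','rb'));x0,x1,y0,y1=b
    im=c['frame'][y0:y1,x0:x1]
    big=cv2.resize(im,None,fx=8,fy=8,interpolation=cv2.INTER_CUBIC)
    cv2.imwrite(f'pics/{n}c.png',cv2.cvtColor(big,cv2.COLOR_RGB2BGR))
    m=(big.max(2)<70).astype(np.uint8)
    k,l,s,ce=cv2.connectedComponentsWithStats(m)
    for i in range(1,k):
        if s[i,4]>800:
            p=(ce[i]+.5)/8-.5+[x0,y0]; print(n,p.round(2),s[i,4]/64,ray(c,p,.0655 if n=='top' else .062).round(4))
E
```

```text
top [277.86 146.27] 34.390625 [ 0.6217 -0.0512  0.0655]
top [288.95 153.1 ] 34.625 [ 0.6028 -0.0816  0.0655]
top [297.81 162.62] 34.46875 [ 0.5766 -0.1058  0.0655]
top [264.31 174.31] 40.0 [ 0.544  -0.0142  0.0655]
top [303.69 174.25] 34.90625 [ 0.5446 -0.1217  0.0655]
top [278.88 184.88] 44.9375 [ 0.5152 -0.0539  0.0655]
top [306.07 187.06] 33.984375 [ 0.5094 -0.1279  0.0655]
scene [253.15 210.77] 32.875 [ 0.5208 -0.0557  0.062 ]
scene [269.52 216.75] 30.265625 [ 0.5728 -0.0335  0.062 ]
scene [234.71 222.42] 24.609375 [ 0.5102 -0.1262  0.062 ]
scene [244.02 227.95] 26.859375 [ 0.5448 -0.1185  0.062 ]
scene [277.29 229.77] 26.640625 [ 0.6223 -0.0486  0.062 ]
scene [254.7  231.38] 28.28125 [ 0.5768 -0.1029  0.062 ]
scene [266.1  231.98] 28.109375 [ 0.6032 -0.0789  0.062 ]
```

View pics/topc.png

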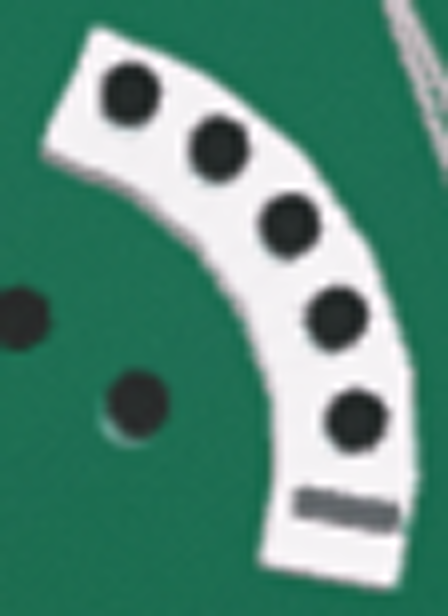

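View pics/scenec.png

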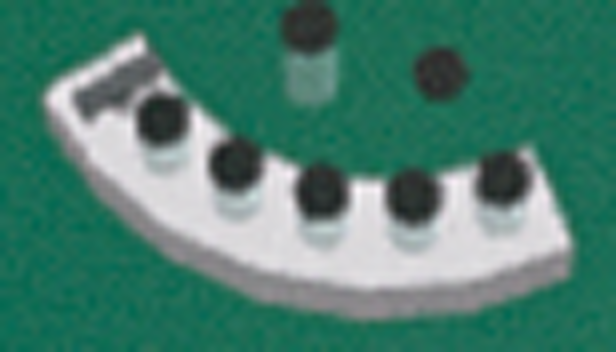

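```bash
cat >>h.py <<'E'
from scipy.spatial.transform import Rotation as Ro
def shift(s,tgt): return (Ro.from_rotvec(s['orientation']).inv().apply(np.array(tgt)-s['tool_pos'])/.2).round(3)
E
python3 - <<'E'
from h import *
from plant import robot
T=np.array([[.5094,-.1279],[.5446,-.1217],[.5766,-.1058],[.6028,-.0816],[.6217,-.0512]])
S=np.array([[.5102,-.1262],[.5448,-.1185],[.5768,-.1029],[.6032,-.0789],[.6223,-.0486]])
a,t,R=fit(L,(T+S)/2);C=(R@L.T).T+t
print('yaw',a,'origin',t);print(C.round(4));print('resid',(C-(T+S)/2).round(4).tolist())
print('mid tangent deg',np.degrees(a)+90)
s=robot.read_state();M=Ro.from_rotvec(s['orientation']).as_matrix();print(M.round(3))
print(shift(s,[.25,-.3,.236]))
E
```

```text
yaw -0.9691453664649782 origin [ 0.57676422 -0.10437619]
[[ 0.5094 -0.1271]
 [ 0.5447 -0.1204]
 [ 0.5768 -0.1044]
 [ 0.6033 -0.0802]
 [ 0.6221 -0.0496]]
resid [[-0.0004, -0.0], [-0.0, -0.0003], [0.0001, -0.0], [0.0003, 0.0001], [0.0001, 0.0003]]
mid tangent deg 34.47206076689724
[[ 0.963  0.268 -0.   ]
 [ 0.268 -0.963  0.002]
 [ 0.    -0.002 -1.   ]]
[ 0.801 -1.217  0.005]
```

>>> jog_arm(
  rows=[
    [[0.6,-0.9,0],[0,0,-0.212]],
    [[0.6,-0.9,0],[0,0,-0.212]],
    [[0.6,-0.9,0],[0,0,-0.212]],
    [[0.6,-0.9,0],[0,0,-0.212]],
    [[0.6,-0.9,0],[0,0,-0.212]],
  ],
  hand=1,
)

```text
t: 0.6
tool_pos: [0.2292, -0.3687, 0.2367]
orientation: [-2.997, -0.938, -0.001]
force: [0.1, -0.9, 0.9]
opening: 0.0574
gripper_force: 0.0
```

>>> jog_arm(
  rows=[
    [[0,0,0],[0,0,0]],
  ],
)

```text
t: 0.7
tool_pos: [0.2291, -0.3705, 0.2373]
orientation: [2.998, 0.94, 0.001]
force: [-0.3, -0.5, -0.1]
opening: 0.0494
gripper_force: 0.0
```

```bash
python3 - <<'E'
from h import *
from plant import robot
s=robot.read_state();M=Ro.from_rotvec(s['orientation']).as_matrix();print(s['tool_pos'],s['t'],s['opening'],np.degrees(np.arctan2(M[1,0],M[0,0])))
print(shift(s,[.5094,-.1271,.17]))
E
```

```text
[ 0.22912821 -0.37049564  0.23734009] 0.7 0.0494231498775246 34.806005018697704
[ 1.845 -0.199  0.337]
```

>>> jog_arm(
  rows=[
    [[0.92,-0.1,0],[0,0,0]],
    [[0.92,-0.1,0],[0,0,0]],
    [[0.92,-0.1,0],[0,0,0]],
    [[0.92,-0.1,0],[0,0,0]],
    [[0.92,-0.1,0],[0,0,0]],
  ],
)

```text
t: 1.2
tool_pos: [0.3708, -0.2496, 0.2372]
orientation: [-2.996, -0.941, -0.001]
force: [-0.4, 0.2, -0.7]
opening: 0.0096
gripper_force: 0.0
```

>>> jog_arm(
  rows=[
    [[0.92,-0.1,0.33],[0,0,0]],
    [[0.92,-0.1,0.33],[0,0,0]],
    [[0.92,-0.1,0.33],[0,0,0]],
    [[0.92,-0.1,0.33],[0,0,0]],
    [[0.92,-0.1,0.33],[0,0,0]],
  ],
)

```text
t: 1.7
tool_pos: [0.5094, -0.1278, 0.1677]
orientation: [-2.994, -0.939, 0.005]
force: [-0.9, -0.2, -0.3]
opening: 0.0003
gripper_force: 0.0
```

```bash
python3 - <<'E'
from h import *
from plant import robot,imaging
c=imaging.read_camera('wrist')
im=c['frame'].copy()
s=robot.read_state();print(s['tool_pos'],s['t'],s['opening'],s['force'],s['orientation'])
print(shift(s,[.5094,-.1271,.10]))
for X in [[.5094,-.1271,.0655],[.5447,-.1204,.0655],[.5768,-.1044,.0655]]:
    p=proj(c,np.array(X));print(p.round(1));cv2.drawMarker(im,tuple(int(v) for v in p.round()),(255,0,0),0,8)
cv2.imwrite('pics/w1.png',cv2.cvtColor(im,cv2.COLOR_RGB2BGR))
E
```

```text
[ 0.50848645 -0.12959985  0.16895763] 1.75 0.0004556530139094087 [-0.78886651  0.80506605 -0.0874666 ] [-2.99566454 -0.938737    0.00543366]
[ 0.012 -0.007  0.345]
[255.9 203.3]
[275.  162.7]
[282.8 115.4]
```

View pics/w1.png

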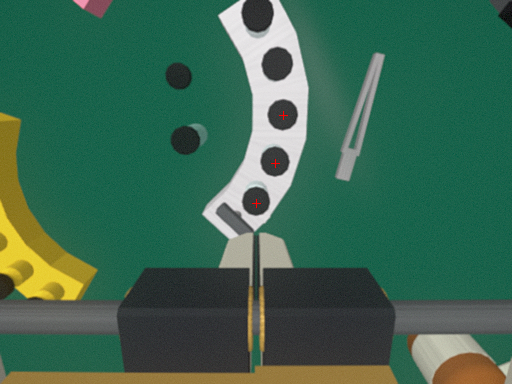

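The wrist view shows the predicted positions sitting on caps 0–2 at (256,203), (275,163) and (283,115). The closed fingertips are at (255,235). Descending.

>>> jog_arm(
  rows=[
    [[0.01,-0.01,0.2],[0,0,0]],
    [[0.01,-0.01,0.37],[0,0,0]],
    [[0.01,-0.01,0.37],[0,0,0]],
    [[0.01,-0.01,0.37],[0,0,0]],
  ],
)

```text
t: 2.15
tool_pos: [0.5082, -0.1288, 0.0979]
orientation: [-2.999, -0.933, 0.002]
force: [-0.4, -0.5, 0.9]
opening: 0.0004
gripper_force: 0.0
```

>>> jog_arm(
  rows=[
    [[0,0,0.015],[0,0,0]],
    [[0,0,0.03],[0,0,0]],
    [[0,0,0.04],[0,0,0]],
    [[0,0,0.045],[0,0,0]],
  ],
)

```text
t: 2.55
tool_pos: [0.5092, -0.1276, 0.089]
orientation: [2.998, 0.935, 0.001]
force: [-0.3, 0.3, -0.7]
opening: 0.0003
gripper_force: 0.0
```

>>> jog_arm(
  rows=[
    [[0,0,0.005],[0,0,0]],
    [[0,0,0.01],[0,0,0]],
    [[0,0,0.015],[0,0,0]],
    [[0,0,0.02],[0,0,0]],
    [[0,0,0.02],[0,0,0]],
  ],
)

```text
t: 3.05
tool_pos: [0.5087, -0.1273, 0.0842]
orientation: [-2.999, -0.936, 0.001]
force: [0.5, -0.7, 0.6]
opening: 0.0005
gripper_force: 0.0
```

>>> jog_arm(
  rows=[
    [[0,0,0.005],[0,0,0]],
    [[0,0,0.01],[0,0,0]],
    [[0,0,0.015],[0,0,0]],
    [[0,0,0.015],[0,0,0]],
  ],
)

```text
t: 3.45
tool_pos: [0.5089, -0.1274, 0.0815]
orientation: [2.999, 0.936, 0.0]
force: [-0.8, 0.8, 2.0]
opening: 0.0004
gripper_force: 0.8
```

>>> jog_arm(
  rows=[
    [[0,0,0.004],[0,0,0]],
    [[0,0,0.008],[0,0,0]],
    [[0,0,0.008],[0,0,0]],
  ],
)

```text
t: 3.75
tool_pos: [0.5089, -0.1275, 0.0798]
orientation: [2.999, 0.936, 0.0]
force: [-0.6, -0.2, 1.7]
opening: 0.0005
gripper_force: 0.8
```

>>> jog_arm(
  rows=[
    [[0,0,0.003],[0,0,0]],
    [[0,0,0.005],[0,0,0]],
    [[0,0,0.005],[0,0,0]],
  ],
)

```text
t: 4.05
tool_pos: [0.5089, -0.1275, 0.0791]
orientation: [2.999, 0.936, 0.0]
force: [-1.8, 0.6, 5.0]
opening: 0.0004
gripper_force: 2.4
```

>>> jog_arm(
  rows=[
    [[0,0,0.003],[0,0,0]],
    [[0,0,0.005],[0,0,0]],
    [[0,0,0.005],[0,0,0]],
  ],
)

```text
t: 4.35
tool_pos: [0.509, -0.1275, 0.079]
orientation: [2.999, 0.936, 0.0]
force: [-6.5, 1.9, 12.8]
opening: 0.0003
gripper_force: 6.8
```

>>> jog_arm(
  rows=[
    [[0,0,-0.08],[0,0,0]],
    [[0,0,-0.08],[0,0,0]],
    [[0.167,0.072,-0.08],[0,0,0]],
    [[0.167,0.072,-0.08],[0,0,0]],
    [[0.167,0.072,-0.08],[0,0,0]],
  ],
)

```text
t: 4.85
tool_pos: [0.5443, -0.12, 0.0927]
orientation: [-2.998, -0.936, 0.002]
force: [-0.7, 0.1, -0.1]
opening: 0.0007
gripper_force: 0.0
```

>>> jog_arm(
  rows=[
    [[0,0,0.02],[0,0,0]],
    [[0,0,0.03],[0,0,0]],
    [[0,0,0.04],[0,0,0]],
    [[0,0,0.05],[0,0,0]],
    [[0,0,0.05],[0,0,0]],
  ],
)

```text
t: 5.35
tool_pos: [0.5443, -0.1204, 0.0837]
orientation: [-2.999, -0.935, 0.0]
force: [-0.3, -0.6, -0.4]
opening: 0.0002
gripper_force: 0.0
```

>>> jog_arm(
  rows=[
    [[0,0,0.006],[0,0,0]],
    [[0,0,0.012],[0,0,0]],
    [[0,0,0.018],[0,0,0]],
    [[0,0,0.024],[0,0,0]],
    [[0,0,0.024],[0,0,0]],
  ],
)

```text
t: 5.85
tool_pos: [0.5446, -0.1204, 0.0791]
orientation: [2.999, 0.936, 0.0]
force: [-2.0, -1.0, 4.0]
opening: 0.0006
gripper_force: 1.7
```

>>> jog_arm(
  rows=[
    [[0,0,0.003],[0,0,0]],
    [[0,0,0.006],[0,0,0]],
    [[0,0,0.006],[0,0,0]],
  ],
)

```text
t: 6.15
tool_pos: [0.5446, -0.1204, 0.079]
orientation: [2.999, 0.936, 0.0]
force: [-6.9, 0.5, 12.0]
opening: 0.0003
gripper_force: 6.5
```

>>> jog_arm(
  rows=[
    [[0,0,-0.08],[0,0,0]],
    [[0,0,-0.08],[0,0,0]],
    [[0.177,0.026,-0.08],[0,0,0]],
    [[0.177,0.026,-0.08],[0,0,0]],
    [[0.177,0.026,-0.08],[0,0,0]],
  ],
)

```text
t: 6.65
tool_pos: [0.5769, -0.1042, 0.0936]
orientation: [2.999, 0.937, -0.0]
force: [-0.2, 0.2, 0.5]
opening: 0.0005
gripper_force: 0.0
```

>>> jog_arm(
  rows=[
    [[0,0,0.02],[0,0,0]],
    [[0,0,0.03],[0,0,0]],
    [[0,0,0.04],[0,0,0]],
    [[0,0,0.05],[0,0,0]],
    [[0,0,0.05],[0,0,0]],
  ],
)

```text
t: 7.15
tool_pos: [0.5763, -0.1046, 0.0836]
orientation: [-2.999, -0.935, 0.0]
force: [-0.0, 0.2, 0.7]
opening: 0.0005
gripper_force: 0.0
```

>>> jog_arm(
  rows=[
    [[0,0,0.006],[0,0,0]],
    [[0,0,0.012],[0,0,0]],
    [[0,0,0.018],[0,0,0]],
    [[0,0,0.024],[0,0,0]],
    [[0,0,0.024],[0,0,0]],
  ],
)

```text
t: 7.65
tool_pos: [0.5767, -0.1045, 0.0791]
orientation: [2.999, 0.936, 0.0]
force: [-2.1, -1.2, 3.5]
opening: 0.0004
gripper_force: 1.7
```

Cap 1 is home, and cap 2 is nearly at its stop. I'll finish cap 2 and go on to cap 3.

>>> jog_arm(
  rows=[
    [[0,0,0.003],[0,0,0]],
    [[0,0,0.006],[0,0,0]],
    [[0,0,0.006],[0,0,0]],
  ],
)

```text
t: 7.95
tool_pos: [0.5767, -0.1045, 0.079]
orientation: [2.999, 0.936, 0.0]
force: [-6.5, 1.0, 13.0]
opening: 0.0002
gripper_force: 6.1
```

>>> jog_arm(
  rows=[
    [[0,0,-0.08],[0,0,0]],
    [[0,0,-0.08],[0,0,0]],
    [[0.178,-0.024,-0.08],[0,0,0]],
    [[0.178,-0.024,-0.08],[0,0,0]],
    [[0.178,-0.024,-0.08],[0,0,0]],
  ],
)

```text
t: 8.45
tool_pos: [0.6034, -0.0798, 0.0937]
orientation: [2.998, 0.938, 0.0]
force: [-0.9, -1.0, -0.3]
opening: 0.0005
gripper_force: 0.0
```

>>> jog_arm(
  rows=[
    [[0,0,0.02],[0,0,0]],
    [[0,0,0.03],[0,0,0]],
    [[0,0,0.04],[0,0,0]],
    [[0,0,0.05],[0,0,0]],
    [[0,0,0.05],[0,0,0]],
  ],
)

```text
t: 8.95
tool_pos: [0.6029, -0.0805, 0.0836]
orientation: [-2.999, -0.935, 0.001]
force: [-0.3, 0.8, 0.4]
opening: 0.0007
gripper_force: 0.0
```

>>> jog_arm(
  rows=[
    [[0,0,0.006],[0,0,0]],
    [[0,0,0.012],[0,0,0]],
    [[0,0,0.018],[0,0,0]],
    [[0,0,0.024],[0,0,0]],
    [[0,0,0.024],[0,0,0]],
  ],
)

```text
t: 9.45
tool_pos: [0.6032, -0.0804, 0.0791]
orientation: [2.999, 0.936, 0.0]
force: [-1.7, -0.8, 3.7]
opening: 0.0006
gripper_force: 1.6
```

>>> jog_arm(
  rows=[
    [[0,0,0.003],[0,0,0]],
    [[0,0,0.006],[0,0,0]],
    [[0,0,0.006],[0,0,0]],
  ],
)

```text
t: 9.75
tool_pos: [0.6033, -0.0804, 0.0791]
orientation: [2.999, 0.936, 0.0]
force: [-5.7, -0.7, 11.5]
opening: 0.0005
gripper_force: 5.8
```

>>> jog_arm(
  rows=[
    [[0,0,-0.08],[0,0,0]],
    [[0,0,-0.08],[0,0,0]],
    [[0.164,-0.072,-0.08],[0,0,0]],
    [[0.164,-0.072,-0.08],[0,0,0]],
    [[0.164,-0.072,-0.08],[0,0,0]],
  ],
)

```text
t: 10.25
tool_pos: [0.6222, -0.0492, 0.0937]
orientation: [2.998, 0.938, 0.0]
force: [0.1, 0.8, 0.1]
opening: 0.0005
gripper_force: 0.0
```

>>> jog_arm(
  rows=[
    [[0,0,0.02],[0,0,0]],
    [[0,0,0.03],[0,0,0]],
    [[0,0,0.04],[0,0,0]],
    [[0,0,0.05],[0,0,0]],
    [[0,0,0.05],[0,0,0]],
  ],
)

```text
t: 10.75
tool_pos: [0.6217, -0.0501, 0.0835]
orientation: [-2.999, -0.935, 0.001]
force: [-0.0, -0.1, 0.3]
opening: 0.0006
gripper_force: 0.0
```

>>> jog_arm(
  rows=[
    [[0,0,0.006],[0,0,0]],
    [[0,0,0.012],[0,0,0]],
    [[0,0,0.018],[0,0,0]],
    [[0,0,0.024],[0,0,0]],
    [[0,0,0.024],[0,0,0]],
  ],
)

```text
t: 11.25
tool_pos: [0.6221, -0.0499, 0.0791]
orientation: [2.999, 0.935, 0.0]
force: [-1.8, -1.7, 3.2]
opening: 0.0004
gripper_force: 1.5
```

>>> jog_arm(
  rows=[
    [[0,0,0.003],[0,0,0]],
    [[0,0,0.006],[0,0,0]],
    [[0,0,0.006],[0,0,0]],
  ],
)

```text
t: 11.55
tool_pos: [0.6221, -0.0499, 0.079]
orientation: [2.999, 0.936, 0.0]
force: [-6.6, -0.2, 10.7]
opening: 0.0009
gripper_force: 5.5
```

All five caps are at the hard stop. I'll lift clear and check.

>>> jog_arm(
  rows=[
    [[0,0,-0.15],[0,0,0]],
    [[0,0,-0.35],[0,0,0]],
    [[0,0,-0.6],[0,0,0]],
    [[0,0,-0.6],[0,0,0]],
    [[0,0,-0.6],[0,0,0]],
  ],
)

```text
t: 12.05
tool_pos: [0.6233, -0.0497, 0.1999]
orientation: [2.997, 0.935, 0.006]
force: [0.4, -0.2, -1.4]
opening: 0.0004
gripper_force: 0.0
```

>>> jog_arm(
  rows=[
    [[-0.9,0,0],[0,0,0]],
    [[-0.9,0,0],[0,0,0]],
    [[-0.9,0,0],[0,0,0]],
    [[-0.9,0,0],[0,0,0]],
    [[-0.9,0,0],[0,0,0]],
  ],
)

```text
t: 12.55
tool_pos: [0.4704, -0.1534, 0.1955]
orientation: [-2.999, -0.931, 0.005]
force: [0.8, -0.9, 0.7]
opening: 0.0005
gripper_force: 0.0
```

```bash
python3 - <<'E'
from h import *
from plant import imaging
c=imaging.read_camera('scene');p=pickle.load(open('scene.pkl','rb'))
a=[cv2.resize(x['frame'][205:260,210:300],None,fx=6,fy=6,interpolation=cv2.INTER_CUBIC)[:,:,::-1] for x in(p,c)]
cv2.imwrite('pics/end.png',cv2.resize(np.vstack(a),None,fx=.9,fy=.9))
E
```

```text
(no output)
```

View pics/end.png

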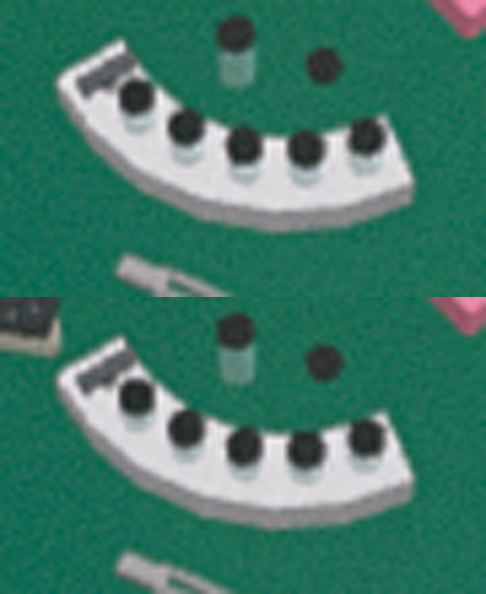

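In the lower (after) crop all five caps sit lower than in the upper (before) crop. The block, spare vial, spare cap and forceps have not moved.

```bash
python3 -c "
from plant import robot
print(robot.close_job())"
```

```text
the job is handed in; nothing more can be done
None
```

I pressed all five caps to their hard stops in order from the handle end (about 13 N on the wrist sensor at most, hopping roughly 15 mm between caps). The after picture shows the block, spare vial, spare cap and forceps where they were. The job is handed in; no verdict came back.

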